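Latch the microscope transit case

TASK

Close the steel draw latch on top of the upright transit case: swing its spring-up loop over the keeper hook on the lid, set the loop's bar down and draw it back under the hook's lip so that it stays when let go, then press the lever down over centre until it lies fully home and the lid is pulled in. Work gently, by feel: do not strain the loop on the hook before the lever goes down (no more than about 15 N), do not push the lever, hook or lid with more than about 25 N, and leave the things standing around and on the case where they are.

Things in the scene. Friction and masses are not known exactly. Their poses are not given: they have to be found in the camera images.
- case: Grey transit case standing on edge, fixed; 250 mm long in y, top face 150 mm above the table. Origin on the table below the lever pivot. x points from the pivot to the keeper; body of the case reaches 85 mm to -x, lid 76 mm to +x. The latch moves in the x-z plane at y = 0; 60 mm either side of it is clear. A pot 28 mm wide, 32 mm tall stands on top at x -50, y 98 mm.
- lever_pivot (a point): Hinge axis of the latch lever, midway across the latch, 174 mm above the table (24 mm above the case top). Axes as the case's: x to the keeper, y along the hinge axis, z up.
- lever (a joint): Lever angle, rad: 0 upright, 1.70 fully home on its stop, nearly level over the case body (-x); negative leans to the keeper (limit -0.8). Stays where left (friction 0.04 N m). Bar drawn home: about 0.8. From there on resistance, some 2 to 6 N near its end; dead centre about 1.57, beyond it the pull holds it down; let go sooner it can spring up.
- lever_tip (a point): Centre of the lever's rounded end, 62 mm from the lever pivot. The lever is a flat steel bar 22 mm wide, 4 mm thick, its rounded end 6 mm thick.
- loop (a joint): Loop angle relative to the lever, rad: 0 = parallel, standing round the lever; grows as it swings over towards the keeper (+x of the case). Loop direction from vertical towards case +x = loop minus lever. A weak spring (about 0.03 N m) swings it back up near 0 when let go.
- loop_bar (a point): Centre of the round cross bar (6 mm diameter) at the loop's free end, 55 mm from the loop's pivot, which is on the lever 14 mm from the lever pivot. Loop 40 mm wide outside, 32 inside, flat legs 6 by 4 mm; the lever fits inside. Pinch the legs across the 40 mm near the bar, from above; it can pivot in the fingers. Pulling the loop also turns the lever.
- keeper_seat (a point): Where the bar's centre must end, in the steel keeper hook (26 mm wide, on the lid), 44 mm to +x of the lever pivot and 172 mm above the table. Axes as the case's. Post face 3 mm to -x of this point; lip above reaches 1.5 mm to +x, underside 4.3 mm up, top 8.3 mm up; shelf 4.2 mm below, reaching 17 mm to +x.
- lid (a joint): Lid angle about its bottom hinge, rad: 0 = held 3.5 mm open at the top by its stiff rubber seal (about 30 N per mm at the keeper); negative = pulled in, about -0.01 when latched.

How it is judged:
By the outcome, as a careful person would: the job done as asked, in the order asked, and still so for the second after the job is handed in, with the robot touching nothing.
It also fails if it takes over 58 s, if anything falls off the work surface, if the arm or the gripper's body presses on something with over 40 N, if the wrist force passes 120 N, or if a joint passes its speed limit or range.

ROBOT

A 6-joint arm with a two-finger parallel gripper is mounted at the origin on the work surface. World frame = base frame: x ahead of the robot, y to its left, z up, the work surface at z = 0. Lengths are in mm, angles in rad, forces in N, time in s.
With the tool pointing down it reaches from about 325 to 900 mm from the base axis. Payload 3.5 kg.
Tool frame: the origin (TCP) lies on the centre line of the jaws, within the pads' length; the fingertips stand tips_ahead ahead of it and the grasp point (between the pads) lies 3 mm ahead of it (tips_ahead is the distance from the TCP to the fingertips, in mm); z points along the fingers, y is the line along which they close (so a half turn about z gives the same grasp; the last joint's range is limited). The gripper opens to 85 mm and grips with 20 to 120 N. Pads are 22 mm wide; open, the fingers measure 114 mm over their backs; the gripper's body (76 mm by 85 mm) begins 54 mm behind the grasp point. The pads swing forward as they close: fully open they stand 13 mm farther back than shut.
Start: joints at [-1.443, 0.276, -0.026, 1.268, 0, 1.467], TCP at [142.96, -608.428, 253.313] pointing down, gripper open.
Joint ranges: [-3.12, 3.12], [-0.85, 1.88], [-1.08, 1.24], [-1.95, 2.15], [-1.57, 1.53], [-3.14, 3.14]. Speed limits (rad/s): [2.57, 2.57, 3.14, 3.14, 3.14, 3.14].

INTERFACE

Orientations are given as a rotation vector (axis times angle).
In Python, from station import state, snapshot, get_calibration, sign_off, tips_ahead gives the robot as it stands.
- The arm moves only by the tool move_arm, never from a script. Its arguments are lists of equal length, an entry for each row: "gripper": the closure, from 0 (fully open) to 1 (shut); "delta_pos": the shift along the tool's x, y, z in m, a list of three; "roll": the turn about the tool's z in units of 6 degrees (1.0 is 6 degrees). A call has 1 to 12 rows; each row is the pose to reach, as a shift and turn from the pose commanded when the call began, along the tool's axes at that moment; what a row does not reach only later rows make up. A row lasts 1/10 s, in which the tool goes at most 50 mm and 8.59 degrees, less where a joint would pass 70% of its speed; a pose out of reach is approached as far as the arm can. A call with a gripper value outside its range is refused whole. The fingers move at their own pace and stop on an object; the grip force is fixed at half the most. Time passes only in rows, so rows that repeat a pose let the fingers close. It gives the time, the measured TCP pose, the force, the opening and the grip force at its end, in the units of the state.
- state(): the state, without advancing time (a new reading comes with each control period).
- snapshot(name): name is "side" or "top"; returns (picture, depth): 480x640x3 uint8, red, green, blue; 480x640 float32, mm along the optical axis (not along the pixel's ray), 0 where there is no reading.
- get_calibration(name): a dict with "fovy" (degrees; the focal length in pixels is half the picture's height over the tangent of half this angle, whatever the lens; pixels are square), "cx", "cy" (the principal point, pixels), "dist" ([k1, k2, p1, p2, k3] as OpenCV has them; the pictures are not rectified), "R" (3x3) and "t" (3): a world point X has camera coordinates R X + t. Camera axes: x right, y down, z forward; pixel columns grow to the right and rows downward; lengths in mm; the calibration is good to about 2 mm. A picture is of the moment at which its call begins. get_calibration takes no time and is no camera call.
- sign_off(): hands the job in; it is judged then, once.
The state is a dict: "clock": time; "joint_positions": joint angles; "qvel": joint speeds; "tau": joint torques, N m; "tcp_pos": TCP position; "ee_rot": TCP orientation; "contact_force": force on the tool from outside, world axes, zero at the start; "wrist_torque": the same for the moment, N m; "opening": finger opening in mm; "gripper_force": force on a finger pad.
Only numpy, scipy, OpenCV 4.12 (cv2) and the standard library are available. Lean on these libraries where they do the work, as an engineer would, in place of code of your own. Each camera call takes 0.05 s, during which the arm holds its last target. There are 200 camera calls.

## Working session

There is one attempt and no reset: what is moved stays moved. The work goes in short steps, Python scripts to look and compute and a tool call to move; the robot and the scene stay as the last step left them, time stands still between calls to the robot, and variables do not carry over. Pictures are saved under pics/ and viewed, at most 13 in all, crops included, and the job is handed in when it is done.

Besides the shell and the picture viewer there is one more tool, called after ">>>" as name(argument=value, ...) on one line, values as JSON. move_arm: Moves the arm, as the interface text tells. Its arguments: {"type":"object","properties":{"gripper":{"type":"array"},"delta_pos":{"type":"array"},"roll":{"type":"array"}},"required":["gripper","delta_pos","roll"]}

```bash
mkdir -p pics; ls
python3 - <<'E'
from station import *
import cv2,numpy as np
print(state()); print(tips_ahead)
for n in("side","top"):
    p,d=snapshot(n); cv2.imwrite(f"pics/{n}0.png",p[:,:,::-1]); np.save(f"{n}0.npy",d); print(n,get_calibration(n))
E
```

```text
pics
{'clock': 0.0, 'joint_positions': array([-1.44339373e+00,  2.77130056e-01, -2.78947409e-02,  1.26798149e+00,
        2.66902544e-06,  1.46737992e+00]), 'qvel': array([-0.00043568,  0.00047927, -0.00098476, -0.00047436, -0.00094226,
        0.00142452]), 'tau': array([-1.66162292e-03, -4.45504689e+01,  2.95205140e+01,  1.63101795e-02,
       -1.07919172e-04,  2.20550064e-06]), 'tcp_pos': array([ 142.87231033, -607.70289047,  252.15493027]), 'ee_rot': array([-3.11849874e+00, -3.61510840e-01,  3.74132582e-05]), 'contact_force': array([-0.32811918, -0.15599996,  0.99297746]), 'wrist_torque': array([ 0.05984409, -0.01881465,  0.00103356]), 'gripper_force': 0.0, 'opening': 85.39861999089297}
22.0
side {'fovy': 42.11427257085782, 'cx': 317.7099094512843, 'cy': 243.3973854525573, 'dist': array([-0.2110877,  0.       ,  0.       ,  0.       ,  0.       ]), 'R': array([[-0.96777242, -0.25156951,  0.01137189],
       [-0.18742607,  0.68938625, -0.69972714],
       [ 0.16819039, -0.67930801, -0.71431969]]), 't': array([604.10929481, 217.72567693, 749.69386493])}
top {'fovy': 47.5806451480147, 'cx': 320.5909740121549, 'cy': 245.43361226796281, 'dist': array([0.041624, 0.      , 0.      , 0.      , 0.      ]), 'R': array([[-0.00919606, -0.99929165, -0.03649157],
       [-0.98924234,  0.01441956, -0.1455736 ],
       [ 0.14599668,  0.03476031, -0.98867421]]), 't': array([ 64.49803088, 626.40055509, 734.99324705])}
```

View pics/side0.png

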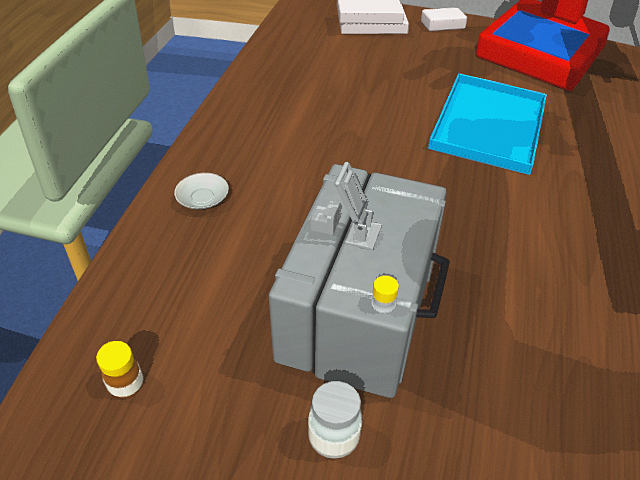

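View pics/top0.png

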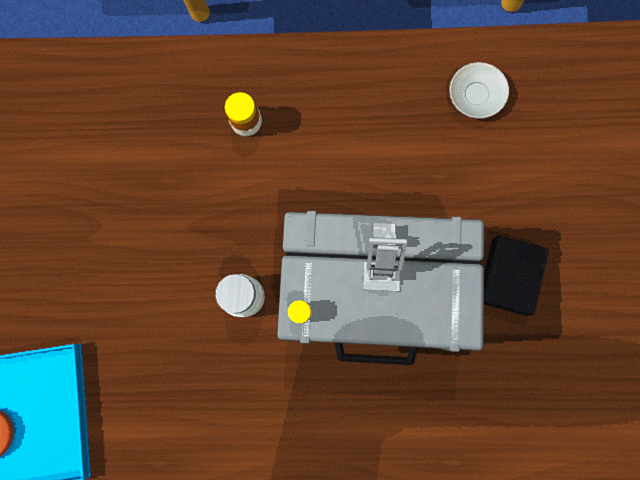

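```bash
cat > h.py <<'E'
import numpy as np,cv2
from station import *
def K(c):
    f=240/np.tan(np.radians(c["fovy"])/2); return np.array([[f,0,c["cx"]],[0,f,c["cy"]],[0,0,1.]])
def cloud(n,d):
    c=get_calibration(n); v,u=np.mgrid[0:480,0:640]
    q=cv2.undistortPoints(np.stack([u,v],-1).reshape(-1,1,2).astype(np.float32),K(c),np.array(c["dist"])).reshape(480,640,2)
    P=np.dstack([q*d[...,None],d])-np.array(c["t"])
    return P@np.array(c["R"])   # R^T (Xc-t)
def proj(n,X):
    c=get_calibration(n); return cv2.projectPoints(np.float64(X).reshape(-1,1,3),cv2.Rodrigues(np.array(c["R"]))[0],np.float64(c["t"]),K(c),np.array(c["dist"]))[0].reshape(-1,2)
E
python3 - <<'E'
from h import *
d=np.load("top0.npy");W=cloud("top",d)
m=(abs(W[...,2]-150)<6)&(d>0); m[:200]=0;m[360:]=0
mm=m.astype(np.uint8)
n,l,s,c=cv2.connectedComponentsWithStats(mm)
for i in range(1,n):
    if s[i,4]>300:
        p=W[l==i]; print(s[i],p.mean(0),np.median(p[:,2]),cv2.minAreaRect(p[:,:2].astype(np.float32)),cv2.boxPoints(cv2.minAreaRect(p[:,:2].astype(np.float32))))
print("black",W[275,515],"pot",W[312,299],"jar",W[295,238])
h=(W[...,2]>158)&(d>0);h[:,:340]=0;h[:,430:]=0
p=W[h];print(p.min(0),p.max(0))
pts=W[h]; o=np.argsort(-pts[:,2])[:25]; print(pts[o].round(0)[::3])
for n in("side","top"):
    im=cv2.imread(f"pics/{n}0.png"); 
    r=im[150:270,290:450] if n=="side" else im[205:325,305:465]
    cv2.imwrite(f"pics/{n}c.png",cv2.resize(r,None,fx=5,fy=5,interpolation=cv2.INTER_CUBIC))
E
```

```text
[  277   211   207   140 23964] [566.04324153 -22.84330882 149.86447753] 149.92288562884858 ((569.607666015625, -20.446533203125), (249.81077575683594, 162.98178100585938), 86.64761352539062) [[ 480.95215 -140.37285]
 [ 643.655   -149.9035 ]
 [ 658.2632    99.47978]
 [ 495.5603   109.01044]]
black [ 582.66531849 -219.51333792   32.01739097] pot [529.13314883  78.2165466  181.9641016 ] jar [555.34999652 168.26693237  84.6793403 ]
[566.8747975  -42.87702405 158.87241033] [636.12271632  -1.23873695 241.64964448]
[[603.  -8. 242.]
 [606.  -6. 241.]
 [602. -39. 241.]
 [604. -10. 241.]
 [603.  -5. 241.]
 [603. -27. 241.]
 [603. -41. 241.]
 [605. -16. 240.]
 [603. -18. 240.]]
```

View pics/sidec.png

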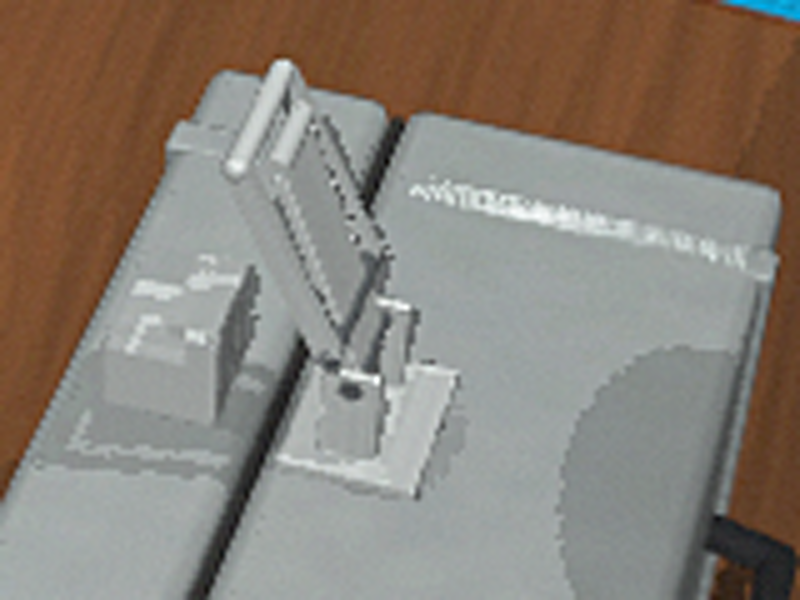

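View pics/topc.png

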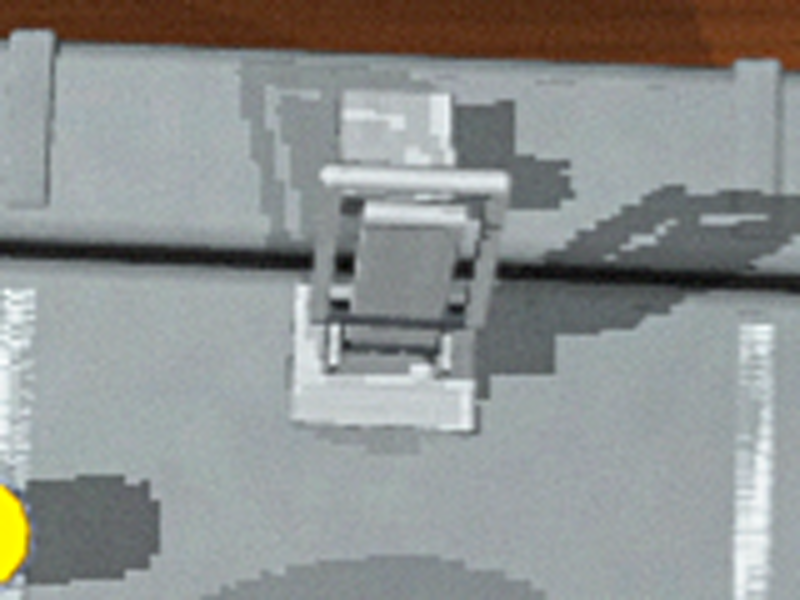

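The latch is clear in both views. The lever leans about 0.43 rad towards the keeper with the loop parallel to it, and its bar is at top-crop (415,180), about (603,-23,238). The case yaw is about -3.35°, with its origin near (573.6,-21.3). The pot position agrees with this to about 2 mm.

>>> move_arm(gripper=[0,0,0,0,0,0,0,0,0,0,0,0], delta_pos=[[0,0,-0.047],[0.5817,-0.4647,-0.047],[0.5817,-0.4647,-0.047],[0.5817,-0.4647,-0.047],[0.5817,-0.4647,-0.047],[0.5817,-0.4647,-0.047],[0.5817,-0.4647,-0.047],[0.5817,-0.4647,-0.047],[0.5817,-0.4647,-0.047],[0.5817,-0.4647,-0.047],[0.5817,-0.4647,-0.047],[0.5817,-0.4647,-0.047]], roll=[0,2.76,2.76,2.76,2.76,2.76,2.76,2.76,2.76,2.76,2.76,2.76])

```text
clock: 1.3
tcp_pos: [483.4, -173.9, 300.0]
ee_rot: [3.14, -0.091, -0.0]
contact_force: [0.1, -0.4, -0.2]
opening: 84.9
gripper_force: 0.0
```

>>> move_arm(gripper=[0,0,0,0,0,0,0], delta_pos=[[0.111,-0.16,0],[0.111,-0.16,0],[0.111,-0.16,0],[0.111,-0.16,0],[0.111,-0.16,0],[0.111,-0.16,0],[0.111,-0.16,0]], roll=[0,0,0,0,0,0,0])

```text
clock: 2.0
tcp_pos: [602.1, -23.3, 299.8]
ee_rot: [3.14, -0.092, -0.002]
contact_force: [0.0, -0.0, 0.6]
opening: 85.3
gripper_force: 0.0
```

Run:
```python
from h import *
s=state();print(s["tcp_pos"],s["ee_rot"],s["contact_force"],s["opening"],tips_ahead)
im=[]
for n in("side","top"):
    p,d=snapshot(n); np.save(n+"1.npy",d)
    W=cloud(n,d)
    c=proj(n,s["tcp_pos"])[0].astype(int);print(n,c)
    r=p[max(0,c[1]-60):,max(0,c[0]-80):][:160,:160]; r=np.pad(r,((0,160-r.shape[0]),(0,160-r.shape[1]),(0,0)))
    im.append(cv2.resize(r[:,:,::-1],(400,400)))
cv2.imwrite("pics/a.png",np.hstack(im))
```

```text
[602.07492977 -23.25719506 299.84286623] [ 3.13997058e+00 -9.24043104e-02 -2.26086168e-03] [ 0.03232158 -0.03524202  0.58079926] 85.26733355408314 22.0
side [346 128]
top [394 231]
```

View pics/a.png

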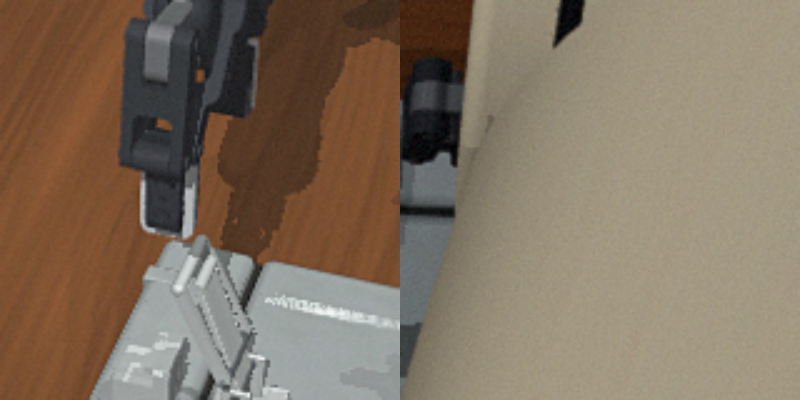

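The side view shows the near fingertip at about pixel (332,161), and the loop bar just below it with its near end at about (337,183).

Run:
```python
from h import *
W=cloud("side",np.load("side1.npy"))
print("tip",W[156:163,332].round(1))
m=(W[...,2]>231)&(W[...,2]<245)&(abs(W[...,0]-603)<25)&(abs(W[...,1]+23)<30)
p=W[m];t=p[p[:,2]>p[:,2].max()-3];print(len(p),p[:,2].max(),t.mean(0),p[:,1].min(),p[:,1].max())
# desired bar path: case (x,z rel pivot)
for a,phi in [(-.43,.43),(-.40,.7),(-.36,1.0),(-.3,1.25),(-.24,1.5),(-.18,1.7),(-.15,1.8),(-.15,1.87),(0,1.9),(.4,1.84),(.8,1.78)]:
    print(a,phi,np.round([-14*np.sin(a)+55*np.sin(phi),14*np.cos(a)+55*np.cos(phi)],1))
```

```text
tip [[ 6.049e+02  3.210e+01  3.040e+02]
 [ 6.051e+02  3.110e+01  3.020e+02]
 [ 6.049e+02  3.180e+01  3.013e+02]
 [ 6.051e+02  3.050e+01  2.990e+02]
 [ 6.063e+02  2.520e+01  2.936e+02]
 [ 6.061e+02  2.560e+01  2.926e+02]
 [ 6.859e+02 -3.375e+02 -1.000e-01]]
264 241.42189327150612 [605.62191076 -21.80891437 239.74035661] -45.539020177622874 -2.5337707769971276
-0.43 0.43 [28.8 62.7]
-0.4 0.7 [40.9 55. ]
-0.36 1.0 [51.2 42.8]
-0.3 1.25 [56.3 30.7]
-0.24 1.5 [58.2 17.5]
-0.18 1.7 [57.   6.7]
-0.15 1.8 [55.7  1.3]
-0.15 1.87 [54.6 -2.4]
0 1.9 [52.  -3.8]
0.4 1.84 [47.6 -1.7]
0.8 1.78 [43.8 -1.7]
```

>>> move_arm(gripper=[0.2,0.3,0.3,0.3,0.35,0.4,0.45,0.5,0.6,0.7,0.7,0.7], delta_pos=[[0.002,-0.0005,0.02],[0.002,-0.0005,0.04],[0.002,-0.0005,0.052],[0.002,-0.0005,0.052],[0.002,-0.0005,0.052],[0.002,-0.0005,0.052],[0.002,-0.0005,0.052],[0.002,-0.0005,0.052],[0.002,-0.0005,0.052],[0.002,-0.0005,0.052],[0.002,-0.0005,0.052],[0.002,-0.0005,0.052]], roll=[0,0,0,0,0,0,0,0,0,0,0,0])

```text
clock: 3.3
tcp_pos: [606.4, -23.8, 250.0]
ee_rot: [3.137, -0.092, 0.006]
contact_force: [1.0, -4.6, 4.3]
opening: 37.8
gripper_force: 59.6
```

```bash
cat >> h.py <<'E'
def show(name,half=(60,80)):
    s=state();print(s["tcp_pos"].round(1),s["contact_force"].round(1),s["opening"],s["gripper_force"])
    p,d=snapshot("side");c=proj("side",[604,-22,200])[0].astype(int)
    r=p[c[1]-half[0]:c[1]+half[0],c[0]-half[1]:c[0]+half[1]]; print("crop origin",c-half[::-1])
    cv2.imwrite(f"pics/{name}.png",cv2.resize(r[:,:,::-1],(800,600),interpolation=cv2.INTER_CUBIC)); return cloud("side",d),p
E
python3 -c "
from h import *
show('b')"
```

```text
[606.4 -23.8 250. ] [ 1.  -4.6  4.3] 37.84604145224301 59.609521329402924
crop origin [261 139]
```

View pics/b.png

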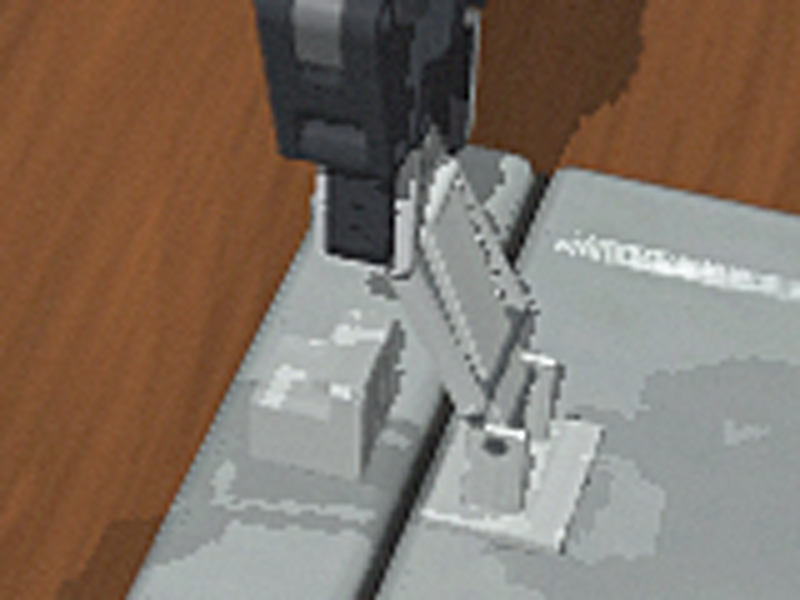

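The pads hold the loop's legs close to the bar. The near finger ends at crop (360,260), and the lever lies inside. Next I swing it over, staying above the lip.

>>> move_arm(gripper=[0.7,0.7,0.7,0.7,0.7,0.7,0.7,0.7], delta_pos=[[0.003,0,0.0014],[0.0063,0,0.0031],[0.0092,0,0.0052],[0.012,0,0.0077],[0.015,0,0.0105],[0.0177,0,0.0134],[0.0177,0,0.0134],[0.0177,0,0.0134]], roll=[0,0,0,0,0,0,0,0])

```text
clock: 4.15
tcp_pos: [626.7, -25.1, 238.2]
ee_rot: [3.137, -0.092, 0.016]
contact_force: [5.1, -4.8, 6.7]
opening: 37.6
gripper_force: 61.6
```

>>> move_arm(gripper=[0.7,0.7,0.7,0.7,0.7,0.7,0.7,0.7,0.7], delta_pos=[[0.0025,0,0.003],[0.0047,0,0.0065],[0.0065,0,0.0095],[0.0076,0,0.0123],[0.009,0,0.0155],[0.0098,0,0.0186],[0.0105,0,0.022],[0.0105,0,0.022],[0.0105,0,0.022]], roll=[0,0,0,0,0,0,0,0,0])

```text
clock: 5.05
tcp_pos: [632.5, -23.7, 212.3]
ee_rot: [-3.14, 0.091, 0.002]
contact_force: [-0.1, -0.4, 0.7]
opening: 25.8
gripper_force: 0.0
```

```bash
python3 -c "
from h import *
W,p=show('c');np.save('c.npy',W)"
```

```text
[632.5 -23.7 212.3] [-0.1 -0.4  0.7] 25.78595231678873 0.0
crop origin [261 139]
```

View pics/c.png

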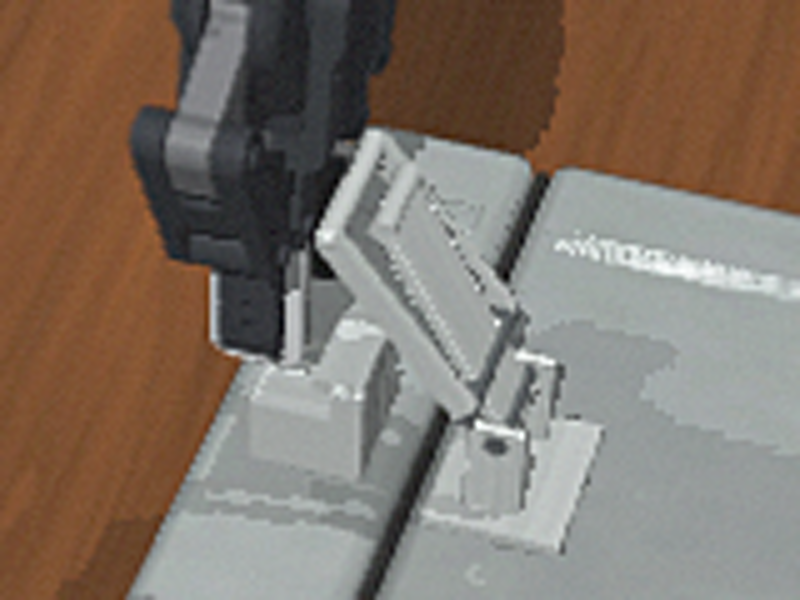

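It slipped out. The loop sprang back up, bar at crop (325,235)–(370,135), with the lever leaning further over. I'll measure it and regrasp deeper.

Run:
```python
from h import *
W=np.load("c.npy")
for (u,v) in [(325,235),(340,205),(355,175),(370,142)]:
    x,y=261+u/5,139+v/5; i,j=int(round(y)),int(round(x)); print(W[i-1:i+2,j-1:j+2].reshape(-1,3).round(0)[[1,3,4,5,7]].tolist())
xa=np.array([.9983,-.0585]);o=np.array([573.6,-21.3])
m=(W[...,2]>180)&(abs(W[...,1]+22)<24)&(W[...,0]<617)&(W[...,0]>560)
p=W[m];cx=(p[:,:2]-o)@xa;z=p[:,2]-174
r=np.hypot(cx,z);print(r.max(),np.percentile(r,95)); k=r>64;print(cx[k].mean(),z[k].mean(),np.arctan2(cx[k],z[k]).mean())
```

```text
[[619.0, -5.0, 233.0], [620.0, -5.0, 231.0], [619.0, -7.0, 230.0], [618.0, -6.0, 231.0], [619.0, -6.0, 230.0]]
[[618.0, -17.0, 232.0], [619.0, -15.0, 233.0], [618.0, -16.0, 231.0], [617.0, -16.0, 232.0], [618.0, -15.0, 231.0]]
[[618.0, -29.0, 232.0], [618.0, -25.0, 233.0], [617.0, -26.0, 233.0], [616.0, -28.0, 231.0], [617.0, -26.0, 232.0]]
[[617.0, -41.0, 233.0], [618.0, -39.0, 233.0], [617.0, -40.0, 232.0], [616.0, -42.0, 230.0], [616.0, -38.0, 232.0]]
281.7510773937021 265.74035938918786
30.837395593721965 196.71882259306022 0.1836711353570392
```

>>> move_arm(gripper=[0.7,0.3,0.3,0.3,0.3,0.3,0.3,0.3,0.3,0.3], delta_pos=[[0,0,-0.03],[0,0.001,-0.058],[-0.009,0.001,-0.058],[-0.018,0.001,-0.058],[-0.018,0.001,-0.058],[-0.018,0.001,-0.05],[-0.018,0.001,-0.036],[-0.018,0.001,-0.022],[-0.018,0.001,-0.022],[-0.018,0.001,-0.022]], roll=[0,0,0,0,0,0,0,0,0,0])

```text
clock: 6.1
tcp_pos: [614.4, -23.8, 233.3]
ee_rot: [-3.14, 0.092, 0.004]
contact_force: [1.2, -0.5, 0.0]
opening: 59.8
gripper_force: 0.0
```

>>> move_arm(gripper=[0.4,0.45,0.5,0.55,0.6,0.65,0.65], delta_pos=[[0,0,0],[0,0,0],[0,0,0],[0,0,0],[0,0,0],[0,0,0],[0,0,0]], roll=[0,0,0,0,0,0,0])

```text
clock: 6.8
tcp_pos: [616.0, -24.6, 236.0]
ee_rot: [3.139, -0.092, 0.004]
contact_force: [1.8, -4.3, 3.5]
opening: 38.2
gripper_force: 60.0
```

```bash
python3 -c "
from h import *
W,p=show('d');np.save('d.npy',W)"
```

```text
[616.  -24.6 236. ] [ 1.8 -4.3  3.5] 38.18132067806773 60.03105729818344
crop origin [261 139]
```

View pics/d.png

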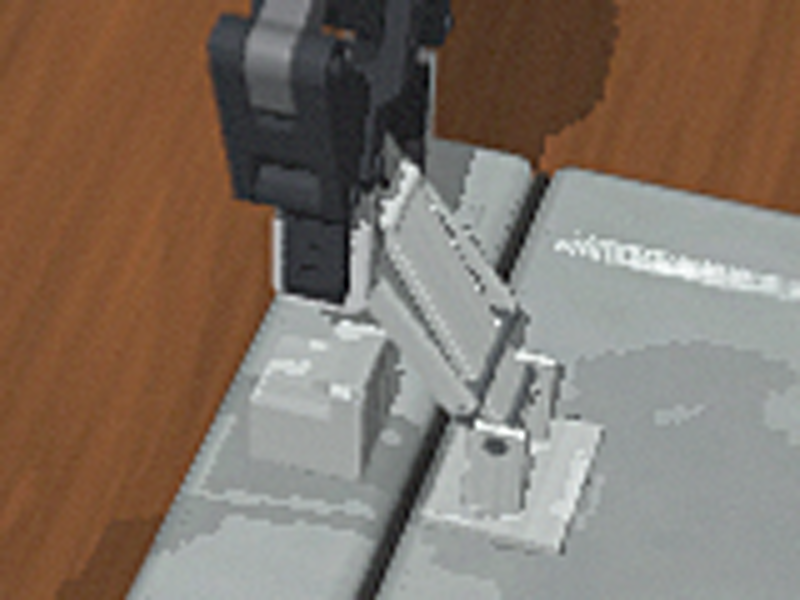

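The fingers are deeper now: the tip at crop (320,300) is well below the bar. I'll swing along the lever arc to its stop, then round the loop pivot.

>>> move_arm(gripper=[0.65,0.65,0.65,0.65,0.65,0.65,0.65,0.65,0.65,0.65,0.65,0.65], delta_pos=[[0.003,0.001,0.001],[0.005,0.001,0.003],[0.007,0.001,0.0045],[0.0085,0.001,0.0065],[0.0105,0.001,0.009],[0.0125,0.001,0.0115],[0.014,0.001,0.014],[0.0155,0.001,0.0165],[0.017,0.001,0.019],[0.0185,0.001,0.022],[0.0185,0.001,0.022],[0.0185,0.001,0.022]], roll=[0,0,0,0,0,0,0,0,0,0,0,0])

```text
clock: 8.05
tcp_pos: [634.9, -25.9, 213.9]
ee_rot: [-3.14, 0.09, -0.005]
contact_force: [2.2, -0.9, 5.3]
opening: 38.5
gripper_force: 60.2
```

>>> move_arm(gripper=[0.65,0.65,0.65,0.65,0.65,0.65,0.65,0.65], delta_pos=[[0.001,0,0.0025],[0.0018,0,0.005],[0.0024,0,0.0075],[0.0028,0,0.01],[0.003,0,0.0125],[0.003,0,0.0125],[0.003,0,0.0125],[0.003,0,0.0125]], roll=[0,0,0,0,0,0,0,0])

```text
clock: 8.85
tcp_pos: [640.4, -26.1, 202.7]
ee_rot: [-3.14, 0.092, -0.014]
contact_force: [7.1, -1.9, 5.6]
opening: 38.4
gripper_force: 59.6
```

```bash
python3 -c "
from h import *
W,p=show('e');np.save('e.npy',W)"
```

```text
[640.4 -26.1 202.7] [ 7.1 -1.9  5.6] 38.403700332382 59.58192855119705
crop origin [261 139]
```

View pics/e.png

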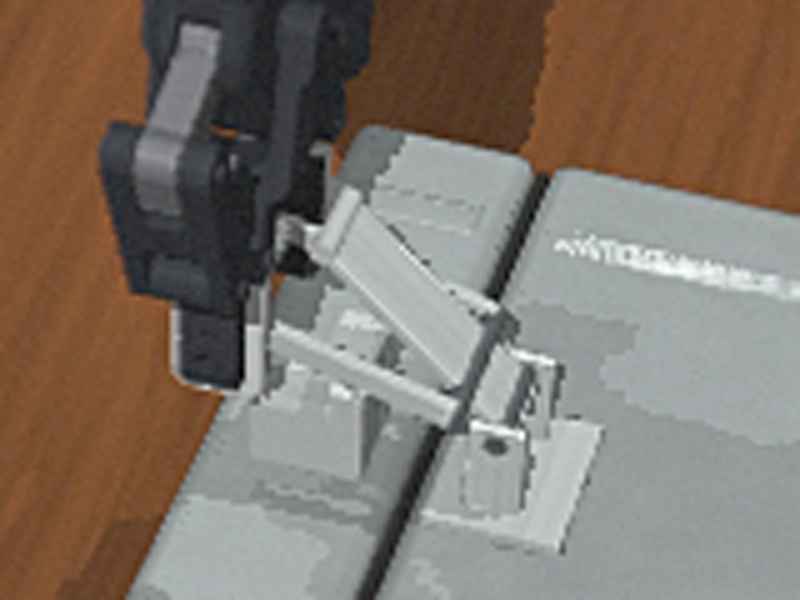

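The loop has swung over. Its legs run nearly level from crop (460,410) to (270,330), above the hook, with the lever on its stop. Next I pull in to bring the lever upright before lowering.

>>> move_arm(gripper=[0.65,0.65,0.65,0.65,0.65,0.65,0.65,0.65,0.65,0.65], delta_pos=[[-0.001,0,0],[-0.002,0,0],[-0.003,0,0],[-0.004,0,0],[-0.005,0,0],[-0.006,0,0],[-0.007,0,0],[-0.008,0,0],[-0.008,0,0],[-0.008,0,0]], roll=[0,0,0,0,0,0,0,0,0,0])

```text
clock: 9.9
tcp_pos: [636.9, -26.0, 205.4]
ee_rot: [-3.14, 0.092, -0.031]
contact_force: [12.5, -1.4, 9.4]
opening: 38.3
gripper_force: 59.7
```

```bash
cat >> h.py <<'E'
XA=np.array([.9983,-.0585]);O=np.array([573.6,-21.3])
def pts():
    s=state();p,d=snapshot("side");W=cloud("side",d)
    q=(W[...,:2]-O); cx=q@XA; cy=q@np.array([.0585,.9983]); z=W[...,2]-174
    print("tcp case",((s["tcp_pos"][:2]-O)@XA).round(1),(s["tcp_pos"][2]-174).round(1),"F",s["contact_force"].round(1))
    # lever: |cy|<9, r in 30..66 ; legs: cy 15..21
    m=(d>0)&(abs(cy)<9)&(np.hypot(cx,z)<70)&(np.hypot(cx,z)>25)&(z>-10)&(cx<40)
    a=-np.arctan2(cx[m],z[m]); print("lever a n,median,pct",m.sum(),np.median(a).round(2) if m.any() else None,np.percentile(a,[10,90]).round(2) if m.any() else None)
    m=(d>0)&(cy>14)&(cy<22)&(z>-8)&(z<60)&(cx>8)&(cx<70)
    for lo in range(10,70,8):
        k=m&(cx>=lo)&(cx<lo+8); print(lo,k.sum(),z[k].round(0)[:0] if not k.any() else (np.median(z[k]).round(1),z[k].max().round(1)),end=' | ')
    print(); return p
E
python3 -c "
from h import *
pts()"
```

```text
tcp case 63.5 31.4 F [12.5 -1.4  9.4]
lever a n,median,pct 357 -0.53 [-0.67 -0.51]
10 43 (np.float64(15.0), np.float64(19.0)) | 18 42 (np.float64(17.7), np.float64(20.6)) | 26 47 (np.float64(19.7), np.float64(23.6)) | 34 41 (np.float64(21.8), np.float64(26.6)) | 42 45 (np.float64(24.1), np.float64(27.3)) | 50 41 (np.float64(27.0), np.float64(59.2)) | 58 0 [] | 66 0 [] |
```

>>> move_arm(gripper=[0.65,0.65,0.65,0.65,0.65,0.65,0.65,0.65], delta_pos=[[-0.0005,0,-0.0015],[-0.001,0,-0.0015],[-0.002,0,-0.001],[-0.003,0,-0.0005],[-0.004,0,0],[-0.005,0,0.001],[-0.005,0,0.002],[-0.005,0,0.002]], roll=[0,0,0,0,0,0,0,0])

```text
clock: 10.75
tcp_pos: [625.2, -25.5, 198.9]
ee_rot: [3.14, -0.09, 0.006]
contact_force: [4.3, -3.4, 2.1]
opening: 38.4
gripper_force: 60.9
```

```bash
python3 -c "
from h import *
pts()"
```

```text
tcp case 51.8 24.9 F [ 4.3 -3.4  2.1]
lever a n,median,pct 188 0.31 [-1.43  0.38]
10 42 (np.float64(16.7), np.float64(20.0)) | 18 43 (np.float64(17.5), np.float64(21.4)) | 26 41 (np.float64(18.5), np.float64(21.9)) | 34 55 (np.float64(20.3), np.float64(59.8)) | 42 19 (np.float64(24.5), np.float64(40.1)) | 50 0 [] | 58 0 [] | 66 0 [] |
```

>>> move_arm(gripper=[0.65,0.65,0.65,0.65,0.65,0.65,0.65,0.65], delta_pos=[[0.002,0,0.001],[0.004,0,0.002],[0.005,0,0.003],[0.006,0,0.005],[0.006,0,0.007],[0.006,0,0.009],[0.006,0,0.009],[0.006,0,0.009]], roll=[0,0,0,0,0,0,0,0])

```text
clock: 11.6
tcp_pos: [629.3, -25.1, 189.2]
ee_rot: [-3.139, 0.093, 0.001]
contact_force: [-1.2, 0.3, 4.1]
opening: 38.3
gripper_force: 59.5
```

```bash
python3 -c "
from h import *
pts()
for f in('side0.npy','top0.npy','c.npy'):
    W=np.load(f); W=W if W.ndim==3 else cloud(f[:-5],W)
    q=W[...,:2]-O; cx=q@XA; cy=q@np.array([.0585,.9983]); z=W[...,2]-174
    k=(abs(cy)<16)&(cx>30)&(cx<72)&(z>-14)&(z<14); print(f,k.sum(),'y',np.percentile(cy[k],[2,98]).round(1))
    for lo in range(30,72,3):
        j=k&(cx>=lo)&(cx<lo+3)&(abs(cy)<11)
        if j.sum()>2: print(lo,j.sum(),np.percentile(z[j],[10,50,90]).round(1),end=' | ')
    print()
"
```

```text
tcp case 55.8 15.2 F [-1.2  0.3  4.1]
lever a n,median,pct 133 0.12 [-1.51  0.18]
10 44 (np.float64(14.5), np.float64(17.9)) | 18 39 (np.float64(13.4), np.float64(16.8)) | 26 42 (np.float64(13.7), np.float64(17.6)) | 34 42 (np.float64(12.2), np.float64(59.5)) | 42 47 (np.float64(13.1), np.float64(49.2)) | 50 0 [] | 58 0 [] | 66 0 [] | 
side0.npy 565 y [-13.7  12.9]
36 91 [-11.    0.5   7.7] | 39 37 [0.8 6.9 8.2] | 42 34 [2.7 6.9 8. ] | 45 44 [-6.4  6.5  7.9] | 48 25 [-6.5  5.2  6.8] | 51 21 [-7.8 -6.1 -4.9] | 54 31 [-7.6 -5.7 -4.6] | 57 34 [-6.6 -5.7 -4.8] | 60 33 [-8.3 -5.7 -4.8] | 63 22 [-7.7 -5.9 -5. ] | 
top0.npy 362 y [-11.9  13.5]
33 32 [-2.6  6.7  7.8] | 42 42 [5.6 6.6 7.8] | 45 25 [5.1 6.  7.2] | 48 34 [-7.7 -5.7 -4.4] | 51 46 [-7.7 -6.2 -4.6] | 54 41 [-7.5 -6.2 -4.7] | 57 45 [-7.  -5.5 -4.3] | 60 29 [-7.2 -6.  -4.5] | 
c.npy 520 y [-12.8  12.9]
36 88 [-10.6  -0.1   7.9] | 39 41 [-4.3  6.8  7.7] | 42 35 [-3.8  7.   8.8] | 45 43 [-6.7  6.4  7.7] | 48 28 [-7.   1.3  7.3] | 51 22 [-11.1  -5.6  -4.8] | 54 36 [-6.9 -5.8 -4.7] | 57 24 [-7.1 -5.6 -4.8] | 60 22 [-7.5 -5.5 -4.3] | 63 13 [-7.  -5.5 -4.6] |
```

>>> move_arm(gripper=[0.65,0.65,0.65,0.65,0.65,0.65,0.65,0.65,0.65], delta_pos=[[0.0015,0,0],[0.003,0,0],[0.0045,0,0.001],[0.0045,0,0.0025],[0.0045,0,0.004],[0.0045,0,0.0055],[0.0045,0,0.007],[0.0045,0,0.007],[0.0045,0,0.007]], roll=[0,0,0,0,0,0,0,0,0])

```text
clock: 12.55
tcp_pos: [635.5, -25.7, 182.7]
ee_rot: [-3.139, 0.093, -0.005]
contact_force: [4.7, -1.2, -1.1]
opening: 38.0
gripper_force: 59.9
```

```bash
python3 -c "
from h import *
pts()"
```

```text
tcp case 62.0 8.7 F [ 4.7 -1.2 -1.1]
lever a n,median,pct 281 -0.23 [-1.42 -0.21]
10 41 (np.float64(13.9), np.float64(17.8)) | 18 41 (np.float64(12.3), np.float64(15.5)) | 26 39 (np.float64(10.2), np.float64(12.9)) | 34 43 (np.float64(8.6), np.float64(12.4)) | 42 45 (np.float64(7.4), np.float64(58.1)) | 50 51 (np.float64(12.3), np.float64(59.6)) | 58 20 (np.float64(56.7), np.float64(58.2)) | 66 6 (np.float64(56.9), np.float64(58.2)) |
```

>>> move_arm(gripper=[0.65,0.65,0.65,0.65,0.65,0.65], delta_pos=[[0,0,0.001],[0,0,0.002],[-0.0005,0,0.003],[-0.001,0,0.004],[-0.001,0,0.004],[-0.001,0,0.004]], roll=[0,0,0,0,0,0])

```text
clock: 13.2
tcp_pos: [634.2, -26.3, 178.7]
ee_rot: [3.139, -0.09, 0.004]
contact_force: [5.5, -0.8, -0.4]
opening: 37.7
gripper_force: 59.9
```

```bash
python3 -c "
from h import *
pts()"
```

```text
tcp case 60.8 4.7 F [ 5.5 -0.8 -0.4]
lever a n,median,pct 276 -0.18 [-1.4  -0.15]
10 41 (np.float64(13.1), np.float64(15.8)) | 18 38 (np.float64(10.3), np.float64(13.4)) | 26 40 (np.float64(8.0), np.float64(11.6)) | 34 46 (np.float64(5.3), np.float64(8.3)) | 42 52 (np.float64(3.3), np.float64(59.3)) | 50 49 (np.float64(30.8), np.float64(59.7)) | 58 20 (np.float64(53.4), np.float64(54.6)) | 66 1 (np.float64(52.8), np.float64(52.8)) |
```

>>> move_arm(gripper=[0.65,0.65,0.65,0.65], delta_pos=[[0,0,0.0007],[0,0,0.0014],[0,0,0.0014],[0,0,0.0014]], roll=[0,0,0,0])

```text
clock: 13.65
tcp_pos: [634.2, -26.3, 178.5]
ee_rot: [3.139, -0.09, 0.005]
contact_force: [4.1, -1.5, 5.4]
opening: 37.8
gripper_force: 60.3
```

The bar is resting on the shelf: force rose by about 6 N with no further travel. Easing slightly and drawing back.

>>> move_arm(gripper=[0.65,0.65,0.65,0.65,0.65,0.65,0.65,0.65], delta_pos=[[-0.001,0,-0.0005],[-0.002,0,-0.0005],[-0.003,0,-0.0005],[-0.004,0,-0.0005],[-0.005,0,-0.0005],[-0.006,0,-0.0005],[-0.006,0,-0.0005],[-0.006,0,-0.0005]], roll=[0,0,0,0,0,0,0,0])

```text
clock: 14.45
tcp_pos: [629.0, -26.0, 178.6]
ee_rot: [3.139, -0.09, 0.007]
contact_force: [5.6, -2.0, 2.3]
opening: 38.1
gripper_force: 60.1
```

```bash
python3 -c "
from h import *
pts()"
```

```text
tcp case 55.6 4.6 F [ 5.6 -2.   2.3]
lever a n,median,pct 161 0.15 [-1.55  0.21]
10 47 (np.float64(11.1), np.float64(15.0)) | 18 48 (np.float64(8.7), np.float64(11.6)) | 26 42 (np.float64(6.1), np.float64(9.2)) | 34 54 (np.float64(3.8), np.float64(58.2)) | 42 60 (np.float64(7.7), np.float64(55.3)) | 50 25 (np.float64(53.3), np.float64(59.3)) | 58 7 (np.float64(52.4), np.float64(52.8)) | 66 1 (np.float64(5.8), np.float64(5.8)) |
```

>>> move_arm(gripper=[0.65,0.65,0.65,0.65,0.65,0.65,0.65], delta_pos=[[-0.001,0,0],[-0.002,0,0],[-0.003,0,0],[-0.004,0,0],[-0.005,0,0],[-0.005,0,0],[-0.005,0,0]], roll=[0,0,0,0,0,0,0])

```text
clock: 15.2
tcp_pos: [624.6, -25.7, 178.6]
ee_rot: [3.139, -0.09, 0.009]
contact_force: [8.4, -1.7, 1.4]
opening: 37.7
gripper_force: 59.9
```

```bash
python3 -c "
from h import *
pts()"
```

```text
tcp case 51.2 4.6 F [ 8.4 -1.7  1.4]
lever a n,median,pct 288 0.53 [-1.42  0.58]
10 43 (np.float64(8.6), np.float64(12.3)) | 18 39 (np.float64(6.3), np.float64(9.7)) | 26 39 (np.float64(3.3), np.float64(6.2)) | 34 76 (np.float64(3.6), np.float64(58.0)) | 42 30 (np.float64(53.4), np.float64(60.0)) | 50 14 (np.float64(53.3), np.float64(59.8)) | 58 0 [] | 66 0 [] |
```

>>> move_arm(gripper=[0.65,0.65,0.65,0.65], delta_pos=[[-0.0007,0,0],[-0.0014,0,0],[-0.0014,0,0],[-0.0014,0,0]], roll=[0,0,0,0])

```text
clock: 15.65
tcp_pos: [623.9, -25.7, 178.6]
ee_rot: [3.139, -0.09, 0.011]
contact_force: [9.2, -1.0, -0.4]
opening: 37.9
gripper_force: 60.0
```

>>> move_arm(gripper=[0.65,0.65,0.65,0.65], delta_pos=[[-0.0006,0,0],[-0.0012,0,0],[-0.0012,0,0],[-0.0012,0,0]], roll=[0,0,0,0])

```text
clock: 16.05
tcp_pos: [623.7, -25.7, 178.7]
ee_rot: [3.139, -0.09, 0.015]
contact_force: [11.4, -1.0, -1.0]
opening: 38.1
gripper_force: 60.2
```

```bash
python3 -c "
from h import *
pts()"
```

```text
tcp case 50.2 4.7 F [11.4 -1.  -1. ]
lever a n,median,pct 306 0.63 [-1.43  0.68]
10 42 (np.float64(7.0), np.float64(11.2)) | 18 43 (np.float64(5.5), np.float64(8.1)) | 26 40 (np.float64(4.1), np.float64(58.8)) | 34 76 (np.float64(3.7), np.float64(59.4)) | 42 26 (np.float64(53.4), np.float64(59.2)) | 50 11 (np.float64(52.7), np.float64(54.3)) | 58 1 (np.float64(-6.7), np.float64(-6.7)) | 66 0 [] |
```

The bar is at the post: a 1.2 mm command moved it only 0.2 mm. Ease off, let go and rise.

>>> move_arm(gripper=[0.65,0.65,0.4,0.3,0.2,0.2,0.2,0.2,0.2,0.2,0.2,0.2], delta_pos=[[0.001,0,0],[0.002,0,0],[0.003,0,0],[0.003,0,0],[0.003,0,0],[0.003,0,0],[0.003,0,0],[0.003,0,-0.02],[0.003,0,-0.05],[0.003,0,-0.085],[0.003,0,-0.1],[0.003,0,-0.1]], roll=[0,0,0,0,0,0,0,0,0,0,0,0])

```text
clock: 17.3
tcp_pos: [624.0, -25.5, 280.5]
ee_rot: [3.14, -0.091, 0.009]
contact_force: [0.2, 0.8, 0.5]
opening: 68.3
gripper_force: 0.0
```

```bash
python3 -c "
from h import *
pts(); show('f')"
```

```text
tcp case 50.5 106.5 F [0.2 0.8 0.5]
lever a n,median,pct 320 0.63 [-1.41  0.69]
10 42 (np.float64(8.6), np.float64(12.0)) | 18 42 (np.float64(6.6), np.float64(9.6)) | 26 38 (np.float64(5.9), np.float64(8.1)) | 34 39 (np.float64(3.6), np.float64(6.0)) | 42 39 (np.float64(2.6), np.float64(5.6)) | 50 3 (np.float64(1.3), np.float64(1.8)) | 58 0 [] | 66 0 [] | 
[622.8 -25.4 278.1] [0.8 0.6 0.3] 68.04764791803652 0.0
crop origin [261 139]
```

View pics/f.png

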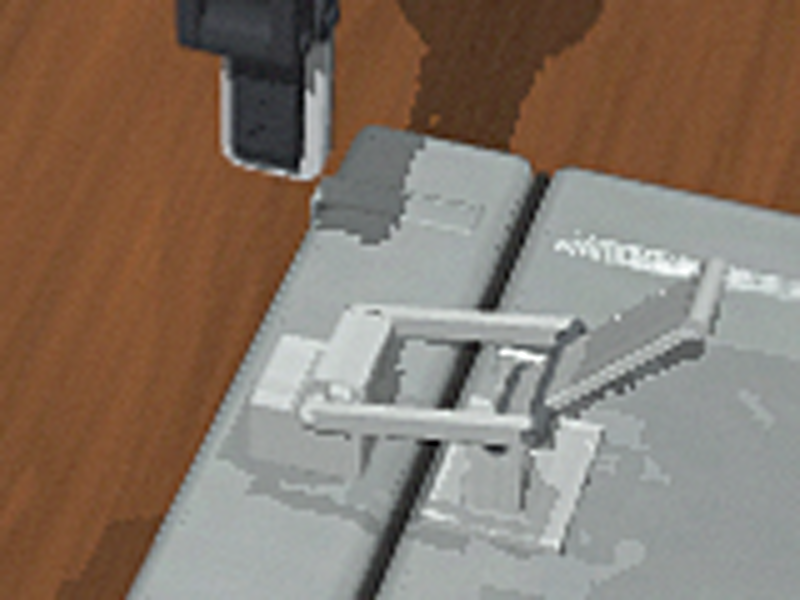

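The bar stays hooked under the lip (crop (310,410)) with the gripper clear, and the lever tip is at crop (710,265), about 0.67 rad. Closing the fingers and moving above the lever tip.

>>> move_arm(gripper=[0.5,1,1,1,1,1,1,1,1], delta_pos=[[-0.03,-0.001,0],[-0.07,-0.001,0],[-0.089,-0.001,0],[-0.089,-0.001,0],[-0.089,-0.001,0],[-0.089,-0.001,0.01],[-0.089,-0.001,0.02],[-0.089,-0.001,0.02],[-0.089,-0.001,0.02]], roll=[0,0,0,0,0,0,0,0,0])

```text
clock: 18.3
tcp_pos: [533.5, -19.1, 256.4]
ee_rot: [-3.14, 0.091, 0.003]
contact_force: [0.1, 0.4, -0.4]
opening: 0.2
gripper_force: 0.0
```

```bash
python3 -c "
from h import *
pts()
p,d=snapshot('side');W=cloud('side',d);q=W[...,:2]-O;cx=q@XA;cy=q@np.array([.0585,.9983]);z=W[...,2]-174
m=(d>0)&(abs(cy)<30)&(cx<-25)&(cx>-70)&(z>20)&(z<110)
for lo in range(20,110,6):
    k=m&(z>=lo)&(z<lo+6)
    if k.any(): print(lo,k.sum(),cx[k].min().round(1),cx[k].max().round(1),cy[k].min().round(1),cy[k].max().round(1))
"
```

```text
tcp case -40.2 82.4 F [ 0.1  0.4 -0.4]
lever a n,median,pct 315 0.63 [-1.41  0.68]
10 42 (np.float64(8.0), np.float64(11.1)) | 18 42 (np.float64(6.7), np.float64(10.1)) | 26 37 (np.float64(5.2), np.float64(8.3)) | 34 41 (np.float64(3.3), np.float64(6.7)) | 42 37 (np.float64(2.4), np.float64(4.3)) | 50 2 (np.float64(0.5), np.float64(1.3)) | 58 0 [] | 66 0 [] | 
26 2 -27.0 -25.9 9.7 9.7
32 41 -31.2 -25.0 -11.4 11.6
38 72 -37.4 -27.8 -11.1 10.6
44 89 -42.0 -33.7 -12.8 11.0
50 5 -40.5 -37.9 -4.6 6.5
56 6 -46.6 -29.7 3.7 5.7
62 42 -50.0 -28.4 -4.0 7.4
68 83 -50.1 -27.6 -6.7 12.7
74 85 -50.1 -28.3 -9.1 14.2
80 97 -49.3 -27.7 -5.4 15.1
86 92 -49.3 -28.3 -7.5 14.0
92 25 -49.3 -31.7 -3.6 14.1
98 2 -50.4 -50.1 -8.6 5.8
104 34 -51.8 -26.5 -10.6 29.4
```

>>> move_arm(gripper=[1,1,1,1,1,1,1,1,1,1,1,1], delta_pos=[[0,0,0.004],[0,0,0.008],[-0.001,0,0.011],[-0.003,0,0.014],[-0.0045,0,0.0165],[-0.0055,0,0.019],[-0.007,0,0.0215],[-0.009,0,0.024],[-0.0105,0,0.0265],[-0.012,0,0.029],[-0.012,0,0.029],[-0.012,0,0.029]], roll=[0,0,0,0,0,0,0,0,0,0,0,0])

```text
clock: 19.6
tcp_pos: [520.7, -18.4, 228.9]
ee_rot: [3.14, -0.091, -0.002]
contact_force: [-2.6, 0.8, 5.2]
opening: -0.2
gripper_force: 2.3
```

```bash
python3 -c "
from h import *
pts()"
```

```text
tcp case -53.0 54.9 F [-2.6  0.8  5.2]
lever a n,median,pct 371 0.95 [-1.4  1. ]
10 41 (np.float64(5.8), np.float64(9.5)) | 18 41 (np.float64(4.9), np.float64(7.0)) | 26 39 (np.float64(4.1), np.float64(7.1)) | 34 38 (np.float64(2.3), np.float64(4.7)) | 42 28 (np.float64(2.4), np.float64(4.1)) | 50 0 [] | 58 0 [] | 66 0 [] |
```

>>> move_arm(gripper=[1,1,1,1,1,1,1,1,1,1,1,1], delta_pos=[[-0.0008,0,0.002],[-0.0016,0,0.004],[-0.0022,0,0.006],[-0.003,0,0.008],[-0.0035,0,0.01],[-0.004,0,0.012],[-0.0045,0,0.014],[-0.005,0,0.016],[-0.005,0,0.018],[-0.005,0,0.02],[-0.005,0,0.022],[-0.005,0,0.022]], roll=[0,0,0,0,0,0,0,0,0,0,0,0])

```text
clock: 20.85
tcp_pos: [516.7, -18.2, 206.0]
ee_rot: [-3.14, 0.092, -0.0]
contact_force: [-0.7, 0.2, 0.4]
opening: 0.1
gripper_force: 0.5
```

Run:
```python
from h import *
pts()
p,d=snapshot('side');W=cloud('side',d);q=W[...,:2]-O;cx=q@XA;cy=q@np.array([.0585,.9983]);z=W[...,2]-174
m=(d>0)&(abs(cy)<13)&(cx<-5)&(cx>-75)&(z>-15)&(z<60)
for lo in range(-74,-4,6):
    k=m&(cx>=lo)&(cx<lo+6)
    if k.any(): print(lo,k.sum(),np.percentile(z[k],[5,50,95]).round(1))
c=proj("side",[560,-22,190])[0].astype(int)
cv2.imwrite("pics/g.png",cv2.resize(p[c[1]-60:c[1]+60,c[0]-80:c[0]+80,::-1],(800,600),interpolation=cv2.INTER_CUBIC))
```

```text
tcp case -57.0 32.0 F [-0.7  0.2  0.4]
lever a n,median,pct 411 1.36 [-1.39  1.42]
10 40 (np.float64(3.0), np.float64(5.8)) | 18 42 (np.float64(2.9), np.float64(5.4)) | 26 38 (np.float64(2.9), np.float64(5.1)) | 34 40 (np.float64(2.1), np.float64(6.0)) | 42 24 (np.float64(2.2), np.float64(4.2)) | 50 0 [] | 58 0 [] | 66 0 [] | 
-74 4 [55.5 56.8 58.7]
-68 87 [12.7 25.2 55.6]
-62 89 [ 6.7 23.  39.6]
-56 98 [ 6.9 22.7 40. ]
-50 90 [ 6.4 18.5 35.5]
-44 69 [4.7 7.4 8.9]
-38 75 [4.3 6.8 8.2]
-32 72 [3.9 5.9 7.8]
-26 74 [3.4 5.4 6.6]
-20 75 [3.  4.6 5.8]
-14 78 [3.3 4.6 5.8]
-8 35 [1.6 3.4 4.7]
```

View pics/g.png

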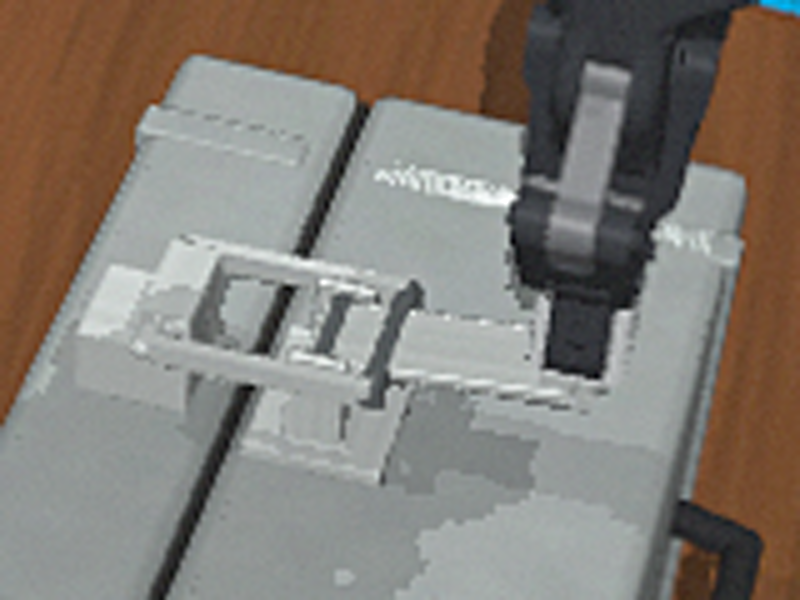

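The lever is nearly level under the fingers (crop (580,390)), and the loop is still hooked at crop (150,335). Continuing down, past dead centre to the stop.

>>> move_arm(gripper=[1,1,1,1,1,1,1,1], delta_pos=[[0,0,0.0015],[0,0,0.003],[0,0,0.0045],[0,0,0.006],[0,0,0.0075],[0,0,0.009],[0,0,0.0105],[0,0,0.0105]], roll=[0,0,0,0,0,0,0,0])

```text
clock: 21.75
tcp_pos: [516.7, -18.1, 195.6]
ee_rot: [-3.14, 0.092, -0.0]
contact_force: [-1.0, -0.2, 1.0]
opening: 0.1
gripper_force: 0.0
```

>>> move_arm(gripper=[1,1,1,1,1], delta_pos=[[0,0,0.001],[0,0,0.002],[0,0,0.003],[0,0,0.003],[0,0,0.003]], roll=[0,0,0,0,0])

```text
clock: 22.25
tcp_pos: [516.6, -18.1, 193.0]
ee_rot: [-3.14, 0.091, 0.0]
contact_force: [-0.5, -0.3, -0.8]
opening: 0.2
gripper_force: 0.0
```

```bash
python3 -c "
from h import *
pts()"
```

```text
tcp case -57.1 19.0 F [-0.5 -0.3 -0.8]
lever a n,median,pct 455 1.62 [-1.39  1.68]
10 39 (np.float64(0.2), np.float64(3.3)) | 18 41 (np.float64(0.3), np.float64(3.5)) | 26 40 (np.float64(0.6), np.float64(3.6)) | 34 39 (np.float64(0.4), np.float64(3.1)) | 42 24 (np.float64(0.1), np.float64(3.5)) | 50 0 [] | 58 0 [] | 66 0 [] |
```

>>> move_arm(gripper=[1,1,1,1,1,1], delta_pos=[[0,0,0.0005],[0,0,0.001],[0,0,0.0015],[0,0,0.002],[0,0,0.002],[0,0,0.002]], roll=[0,0,0,0,0,0])

```text
clock: 22.9
tcp_pos: [516.6, -18.2, 191.2]
ee_rot: [3.14, -0.091, 0.0]
contact_force: [-1.2, 0.0, 2.3]
opening: -0.3
gripper_force: 0.9
```

>>> move_arm(gripper=[1,1,1,1,1], delta_pos=[[0,0,0.0005],[0,0,0.001],[0,0,0.0015],[0,0,0.0015],[0,0,0.0015]], roll=[0,0,0,0,0])

```text
clock: 23.4
tcp_pos: [516.7, -18.1, 190.8]
ee_rot: [3.14, -0.091, 0.001]
contact_force: [-2.7, -0.6, 8.8]
opening: -0.1
gripper_force: 4.3
```

The stop is felt: 8.8 N with almost no travel. Withdrawing.

>>> move_arm(gripper=[1,1,1,1,1,1,1,1], delta_pos=[[0,0,-0.005],[0,0,-0.03],[0,0,-0.07],[0,0,-0.11],[0,0,-0.12],[0,0,-0.12],[0,0,-0.12],[0,0,-0.12]], roll=[0,0,0,0,0,0,0,0])

```text
clock: 24.2
tcp_pos: [515.4, -18.0, 307.2]
ee_rot: [-3.14, 0.091, 0.006]
contact_force: [0.3, 0.0, -0.0]
opening: 0.2
gripper_force: 0.0
```

Run:
```python
from h import *
pts()
p,d=snapshot('side');W=cloud('side',d);q=W[...,:2]-O;cx=q@XA;cy=q@np.array([.0585,.9983]);z=W[...,2]-174
m=(d>0)&(abs(cy)<9)&(z>-18)&(z<60)
for lo in range(-68,-4,8):
    k=m&(cx>=lo)&(cx<lo+8)
    if k.any(): print(lo,k.sum(),np.percentile(z[k],[5,50,95]).round(1))
# lid top edge, before/after
for f in (cloud("side",np.load("side0.npy")),W):
    q=f[...,:2]-O;cx=q@XA;cy=q@np.array([.0585,.9983]);k=(abs(f[...,2]-150)<2.5)&(abs(cy)>40)&(abs(cy)<90)&(cx>40)&(cx<90)
    print("lid edge",np.percentile(cx[k],[90,98,99.5]).round(1), "pot", f[(f[...,2]>178)&(abs(cy-98)<25)&(abs(cx+50)<25)].mean(0).round(1))
```

```text
tcp case -58.3 133.2 F [ 0.3  0.  -0. ]
lever a n,median,pct 429 1.65 [-1.39  1.68]
10 41 (np.float64(0.2), np.float64(3.3)) | 18 42 (np.float64(0.5), np.float64(2.6)) | 26 37 (np.float64(0.6), np.float64(2.5)) | 34 42 (np.float64(1.1), np.float64(3.0)) | 42 22 (np.float64(0.3), np.float64(3.4)) | 50 0 [] | 58 0 [] | 66 0 [] | 
-68 15 [-7.4 -5.7 -4.2]
-60 79 [-8.2 -5.2 -3. ]
-52 78 [-6.4 -4.5 -3. ]
-44 80 [-6.2 -3.3 -1.8]
-36 79 [-4.1 -2.4 -0.5]
-28 72 [-2.8 -1.2  0.3]
-20 74 [-1.5 -0.2  1.6]
-12 74 [-0.8  1.2  2.7]
lid edge [74.  77.1 78.8] pot [531.8  78.7 182. ]
lid edge [72.5 75.8 77.3] pot [531.8  78.6 181.8]
```

The lever surface slopes 0.13 rad, which puts it at about 1.70 and fully home. The lid edge has come in about 1.4 mm, the pot hasn't moved, and the arm is clear.

```bash
python3 -c "
from station import *
print(sign_off())"
```

```text
the job is handed in; nothing more can be done
None
```

The draw latch is closed and handed in at about 24 s of the 58 s: the bar is hooked, the lever is down on its stop at about 1.70 rad, the lid is pulled in, and the pot has not moved. The first grip on the loop slipped and had to be retaken. The highest forces I read were about 16 N swinging the loop over, 11 N drawing it back and 9 N pressing the lever home.

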